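# Refit the keyed pulley on the wheel drive

## Robot

A 7-joint arm with a two-finger parallel gripper is mounted at the origin on a cart in front of the work surface, level with it; the furniture and walls round the work are solid. World frame = base frame: x ahead of the robot, y to its left, z up, the work surface at z = 0. Lengths are in m, angles in rad, forces in N, time in s.
With the tool pointing down it reaches from about 0.425 to 0.875 m from the base axis. Payload 4.7 kg.
Tool frame: the origin (TCP) lies at the very end of the fingers, on their centre line; the grasp point (between the pads) lies 19 mm behind it (grasp_offset is the distance from the TCP to the grasp point, in m); z points along the fingers, y is the direction in which the jaws open and shut (so a half turn about z gives the same grasp; the last joint's range is limited). The gripper opens to 85 mm and grips with 20 to 120 N. Pads are 22 mm wide; open, the fingers measure 114 mm over their backs; the gripper's body (76 mm by 85 mm) begins 54 mm behind the grasp point. The pads swing forward as they close: fully open they stand 13 mm farther back than shut.
Start: joints at [1.15, 0.321, -0.07, 1.45, 0.023, 1.371, -0.057], TCP at [0.274, -0.59, 0.21] pointing down, gripper open.
Joint ranges: [-2.86, 2.86], [-0.3, 2.09], [-1.38, 1.24], [0.06, 2.45], [-1.56, 4.7], [0.09, 2.05], [-2.69, 2.69]. Speed limits (rad/s): [2.57, 2.57, 3.14, 3.14, 3.14, 3.14, 3.14].

## Interface

Orientations are given as a unit quaternion [w, x, y, z].
In Python, from plant import * gives the robot as it stands. The module is installed in compiled form; this text tells all that it offers.
- The arm moves only by the shell command python3 -m handwheel 'ROWS'. ROWS is JSON, a list that holds one entry, the list of rows, each a list of 5 numbers: the gripper's target within -1 to 1 (fully open at 1, half-way at 0, shut at -1), then the shift along the world's x, y, z in cm, then the turn about the world's z in degrees. A call has exactly 5 rows; each row shifts and turns the commanded pose from where the row before left it; what a row does not reach is not made up. A row lasts 1/10 s, in which the tool goes at most 50 mm and 8.59 degrees, less where a joint would pass 70% of its speed; a pose out of reach is approached as far as the arm can. A call is refused whole if a number of a shift passes 5 or a number of a turn 8.59, either way. A call with a gripper value outside its range is refused whole. The fingers move at their own pace and stop on an object; the grip force is fixed at half the most. Time passes only in rows, so rows that do not move let the fingers close, or fill a call up. It gives the time, the measured TCP pose, the force and the opening at its end, in the units of the state.
- get_state(): the state, without advancing time (a new reading comes with each control period).
- camera(name): name is "scene" or "top" or "wrist"; returns a dict with "frame" (420x560x3 uint8, red, green, blue), "K" (3x3 intrinsics, pixels), "rvec" (rotation vector, rad) and "tvec" (3), from world to camera coordinates, as OpenCV has them; the wrist camera has in their place "tool_from_camera" (4x4, takes a point from camera to tool coordinates, whose origin is the TCP and whose axes are the flange's). Camera axes: x right, y down, z forward; pixel columns grow to the right and rows downward; lengths in m; the calibration is good to about 2 mm. A picture is of the moment at which its call begins: read the wrist's pose just before it. There is no depth.
- sign_off(): hands the job in, once; it reports no verdict.
The state is a dict: "time_s": time; "joint_pos": joint angles; "qd": joint speeds; "tau": joint torques, N m; "tool_pos": TCP position; "ee_rot": TCP orientation; "ft_force": force on the tool from outside, world axes, zero at the start; "ft_torque": the same for the moment, N m; "finger_gap": finger opening in m.
Only numpy, scipy, OpenCV 4.12 (cv2) and the standard library are available. Lean on these libraries where they do the work, as an engineer would, in place of code of your own. Each camera call takes 0.05 s, during which the arm holds its last target. There are 200 camera calls.

## Task

Put the loose aluminium pulley back on the spindle of the grey wheel drive, swinging the clear guard out of the way first if it is over the spindle. Set the pulley, boss up, over the spindle's plain nose with its keyway well off to one side of the key so that it comes to rest on the end of the key, then turn it there until the keyway drops over the key and it sits fully home on the shoulder. Finally swing the guard back over the pulley to its stop, and leave the other things on the table where they stand.

Things in the scene. Friction and masses are not known exactly. Their poses are not given: they have to be found in the camera images.
- pulley: Loose aluminium V-belt pulley, upright on the table, 38 mm tall, 0.19 to 0.35 kg. Lower 18 mm: belt rim, diameter 64 mm; above it a round boss, diameter 38 mm, 20 mm tall (grip here from above, tips 20 mm or more over the underside). Through bore of diameter 20 mm with a keyway (see point keyway). Origin: centre of the underside; z up along the axis, +x to the keyway.
- spindle: Fixed steel spindle, diameter 18 mm, 40 mm tall above its shoulder (dark disc, diameter 60 mm, on which the pulley finally rests). Origin: on the axis in the shoulder's upper face, 54 mm above the table; z up, +x to the key; a yellow dot on the shoulder marks that side. It does not turn; the key may point any way. Pulley origin at spindle z = 0: fully home.
- drive_unit: Fixed grey gear drive of a potter's wheel. Origin: on the table under the spindle axis. Its base plate reaches from x = -70 to +130 mm and y = -65 to +65 mm of its own frame; the housing (176 by 104 mm) is 50 mm high. The guard's pivot post stands at x = +90 mm, y = 0, and with its cap is 114 mm high.
- guard (a joint): Angle (rad) of the clear guard disc (diameter 60 mm, yellow rim) on a level arm, 90 mm from its pivot. 0 = closed stop, disc centred over the spindle; grows clockwise seen from above, to the unit's +y side, up to 1.75. Stays where left; about 1 N moves it. Disc 106 to 110 mm above the table: a pulley fully home passes under it. Beyond 1.1 rad there is room to lower the pulley.
- guard_knob (a point): Middle of the guard's upright red knob (diameter 16 mm, 30 mm tall, from 110 to 140 mm above the table), at the disc's centre. Pinch it from above and lead it along the arc.
- guard_pivot (a point): Point on the guard's pivot axis, 110 mm above the table.
- bisque_cup: Bystander: tan cup with a blue band, 67 mm across, 61 mm tall, loose on the table; origin centre of its underside. Leave it where it stands.
- glaze_jar: Bystander: white glaze jar with a black lid, diameter 51 mm, 60 mm tall, loose; origin centre of its underside. Leave it where it stands.
- timer: Bystander: green kitchen timer, diameter 63 mm, 43 mm tall, loose; origin centre of its underside. Leave it where it stands.
- keyway (a point): Point on the pulley at the yellow dot on the rim's upper face: 25 mm from its axis on the keyway's side, 18 mm above the underside. The keyway is a straight slot 7 mm wide, its floor 14 mm from the axis, open at both ends of the bore.
- key_end (a point): Middle of the brass key's upper end, on the spindle, 24 mm above the shoulder, 11 mm from the axis. The key is 5 mm wide, reaches 12.5 mm from the axis and runs down to the shoulder. Above it the spindle is a plain round nose 16 mm long, its last 5 mm tapered to diameter 12 mm. Pulley underside at this height: resting on the key's end.
Not all that is in view belongs to the job. What is shaped like the pulley but blue or red is not meant.

How it is judged:
On the way, in this order (a step that is already met when the one before it is completed fails the run):
1. the pulley is over the spindle's nose, upright, at the end of the key (not more than 5 mm above it), its keyway at least 0.25 rad (14 degrees) off the key (horizontal distance between pulley and spindle below 0.004 m and z of pulley in the frame of spindle between 0.02 and 0.029 m and angle between pulley's own z axis and vertical below 0.15 rad and x of keyway in the frame of spindle below 0.0242 m), for 0.1 s.
2. the pulley is turned until its keyway drops over the key, and is fully home on the shoulder (horizontal distance between pulley and spindle below 0.003 m and z of pulley in the frame of spindle below 0.003 m and angle between pulley's own z axis and vertical below 0.06 rad), for 0.2 s.
At the end, for the whole second after the job is handed in: The pulley stands on the spindle, boss up, its underside within 3 mm of the shoulder, its axis within 3 mm of the spindle's, keyway over the key, at rest; the guard is back over it, within 0.12 rad (7 degrees) of its closed stop; nothing is touched by the robot (all of step 2 and x of keyway in the frame of spindle above 0.023 m and linear speed of pulley below 0.02 m/s and value of joint guard below 0.12 rad).
It fails at once if a bystander (cup, jar or timer) is moved more than 25 mm (distance of any of bisque_cup, glaze_jar, timer from where it was at the start of the episode above 0.025 m).
It fails at once if the cup or the jar is tipped (angle between any of bisque_cup, glaze_jar's own z axis and vertical above 0.5 rad).
It also fails if it takes over 72 s, if anything falls off the work surface, if the arm or the gripper's body presses on something with over 40 N, if the wrist force passes 120 N, or if a joint passes its speed limit or range.

## Working session

There is one attempt and no reset: what is moved stays moved. The work goes in short steps, Python scripts to look and compute and a shell command to move; the robot and the scene stay as the last step left them, time stands still between calls to the robot, and variables do not carry over. Pictures are saved under pics/ and viewed, about 8 in all and at most 12, crops included, and the job is handed in when it is done.

```bash
mkdir -p pics
cat > h.py <<'E'
from plant import *
import numpy as np, cv2, pickle
from scipy.spatial.transform import Rotation as R
def grab(n,tag):
    s=get_state(); c=camera(n)
    if n=="wrist":
        w,x,y,z=s["ee_rot"]; T=np.eye(4); T[:3,:3]=R.from_quat([x,y,z,w]).as_matrix(); T[:3,3]=s["tool_pos"]
        M=np.linalg.inv(T@np.array(c["tool_from_camera"]))
    else:
        M=np.eye(4); M[:3,:3]=cv2.Rodrigues(np.array(c["rvec"],float))[0]; M[:3,3]=np.ravel(c["tvec"])
    pickle.dump((c["frame"],np.array(c["K"]),M),open(f"pics/{tag}.pkl","wb"))
    cv2.imwrite(f"pics/{tag}.png",c["frame"][:,:,::-1]); return s
def ld(t): return pickle.load(open(f"pics/{t}.pkl","rb"))
def px2w(t,uv,z):
    f,K,M=ld(t); Ri=M[:3,:3].T; o=-Ri@M[:3,3]
    d=Ri@np.linalg.inv(K)@np.array([*uv,1.]); return o+d*(z-o[2])/d[2]
def w2px(t,p):
    f,K,M=ld(t); q=K@(M[:3,:3]@np.array(p)+M[:3,3]); return q[:2]/q[2]
def crop(t,u0,v0,w,h,k,out):
    f=ld(t)[0][v0:v0+h,u0:u0+w,::-1]; cv2.imwrite(f"pics/{out}.png",cv2.resize(f,None,fx=k,fy=k,interpolation=cv2.INTER_CUBIC))
E
python3 - <<'E'
from h import *
s=grab("top","top0");grab("scene","sc0"); print(s)
a=ld("top0")[0];b=ld("sc0")[0]
cv2.imwrite("pics/a.png",cv2.resize(a[:,:,::-1],(800,600),interpolation=cv2.INTER_CUBIC))
print(ld("top0")[2]); print(ld("top0")[1])
E
```

```text
{'time_s': 0.0, 'joint_pos': array([ 1.15010427,  0.32181974, -0.07007333,  1.45168736,  0.02262513,
        1.37081301, -0.05694134]), 'qd': array([ 3.25102957e-04, -1.93819418e-03,  1.59956501e-03,  5.53242875e-04,
       -1.07339957e-03, -1.28118309e-03,  4.95759400e-05]), 'tau': array([ 6.78186061e-04, -4.93573987e+01, -3.81636629e-01, -3.14330220e+01,
        1.29707812e-02,  1.14445275e-02, -4.69492647e-06]), 'tool_pos': array([ 0.27348307, -0.58901528,  0.20841939]), 'ee_rot': array([-9.31624109e-04,  9.76463701e-01,  2.15679621e-01, -2.71512551e-04]), 'ft_force': array([-0.25689351,  0.23893466,  0.31497716]), 'ft_torque': array([ 0.05228455,  0.00973684, -0.07607468]), 'finger_gap': 0.08545150582242901}
[[-0.01816019 -0.99982826  0.00369587  0.04151027]
 [-0.98941007  0.01743831 -0.1440959   0.4978698 ]
 [ 0.1440067  -0.00627354 -0.98955683  1.00823752]
 [ 0.          0.          0.          1.        ]]
[[395.50511414   0.         278.79404361]
 [  0.         395.50511414 213.38520054]
 [  0.           0.           1.        ]]
```

View pics/a.png

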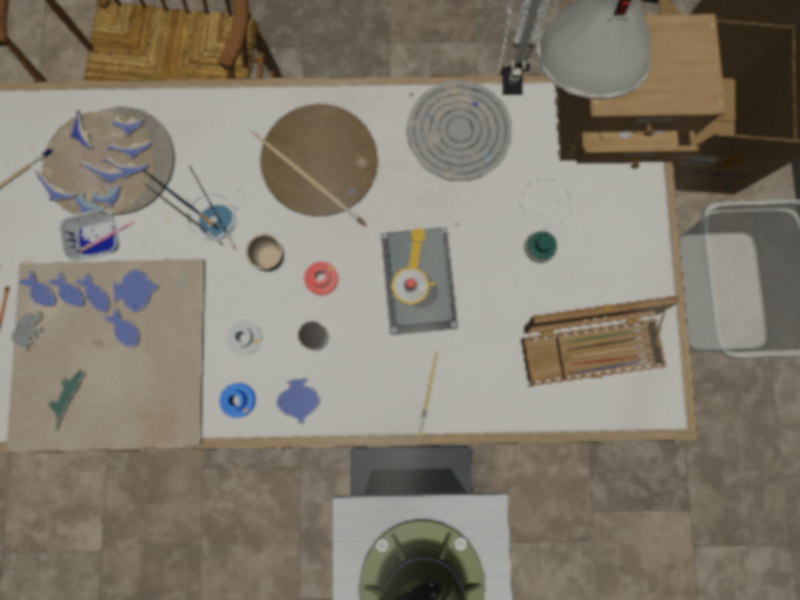

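View pics/sc0.png

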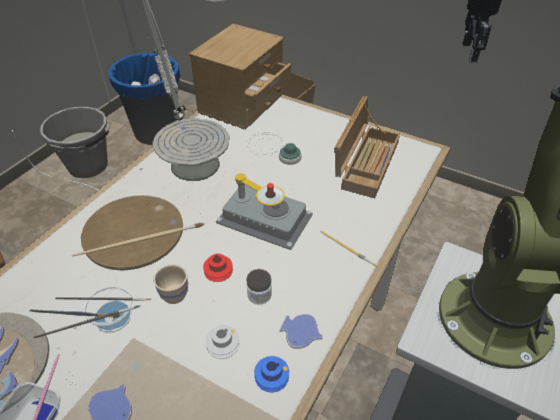

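Top view (800x600): pulley-shaped things are grey (243,337), red (321,278) and blue (237,400). The grey/aluminium one with the yellow dot fits. The drive is at (418,280), with the guard closed: knob at (410,284), pivot at (417,235). The jar (313,335), cup (265,252) and timer (541,246) stand clear. I'll confirm in one enlarged crop.

Run:
```python
from h import *
f=ld("top0")[0][:,:,::-1]
g=lambda u,v,w,h,k:cv2.resize(f[v:v+h,u:u+w],None,fx=k,fy=k,interpolation=cv2.INTER_CUBIC)
cv2.imwrite("pics/b.png",np.hstack([g(150,200,50,75,8),g(262,155,62,93.0.__int__(),6.4516)[:600,:400]]))
```

```text
(no output)
```

View pics/b.png

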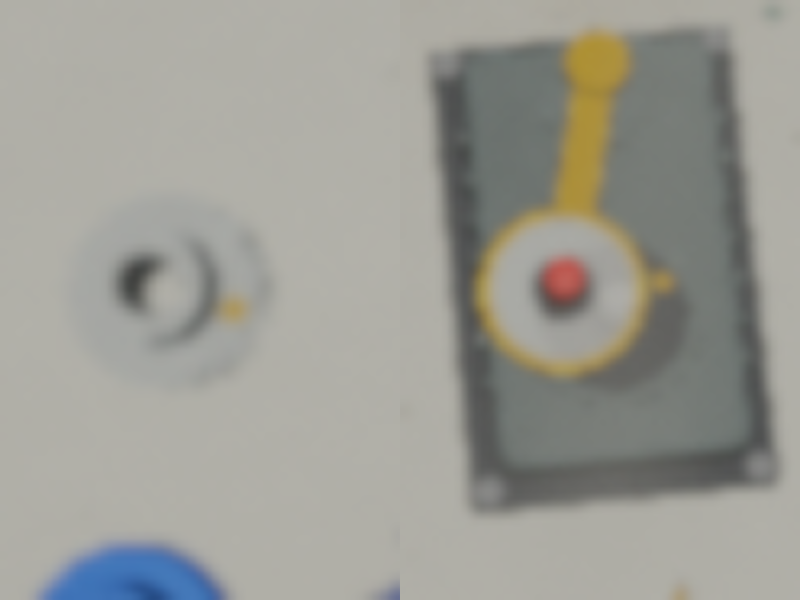

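The crop confirms it. The grey pulley's dot is at crop (233,308), rim centre about (170,290). On the drive, the pivot cap is at (597,65), the knob at (565,280), and the spindle's dot shows at (662,282).

Run:
```python
from h import *
np.set_printoptions(precision=4,suppress=True)
P=lambda x,y:((x+.5)/8-.5+150,(y+.5)/8-.5+200)
Q=lambda x,y:((x-400+.5)/6.4516-.5+262,(y+.5)/6.4516-.5+155)
c=px2w("top0",P(170,290),.009); d=px2w("top0",P(233,308),.018); print("pulley",c,d,d-c, np.degrees(np.arctan2(*(d-c)[1::-1])))
cs=[px2w("top0",Q(*q),.004) for q in [(430,50),(730,28),(475,512),(778,482)]]
print(cs); 
knob=px2w("top0",Q(565,278),.14); disc=px2w("top0",Q(563,291),.110); piv=px2w("top0",Q(597,65),.114); dot=px2w("top0",Q(662,282),.054)
print(knob,disc,piv,dot,np.linalg.norm((piv-disc)[:2]))
mid=np.mean(cs,0)
# long axis pointing to pivot
ax=(cs[0]+cs[1]-cs[2]-cs[3])[:2]; L=np.linalg.norm(ax)/2; ax/=np.linalg.norm(ax); print("plate mid",mid,L,np.degrees(np.arctan2(ax[1],ax[0])),"spindle",mid[:2]-.03*ax,"pivot",mid[:2]+.06*ax)
sp=mid[:2]-.03*ax
print("dot rel",dot[:2]-sp, dot[:2]-disc[:2])
for n,q,z in [("jar",(313,335),.06),("cup",(265,252),.06)]:
  print(n,px2w("top0",(q[0]*.7,q[1]*.7),z))
```

```text
pulley [0.4467 0.3233 0.009 ] [0.4395 0.2999 0.018 ] [-0.0072 -0.0235  0.009 ] -107.08642903918113
[array([0.6469, 0.0646, 0.004 ]), array([ 0.6544, -0.0647,  0.004 ]), array([0.4474, 0.0485, 0.004 ]), array([ 0.4577, -0.0788,  0.004 ])]
[0.521  0.0126 0.14  ] [0.5215 0.0126 0.11  ] [ 0.609  -0.0022  0.114 ] [ 0.5346 -0.029   0.054 ] 0.08872292583504494
plate mid [ 0.5516 -0.0076  0.004 ] 0.19870546495094876 4.369642834301744 spindle [ 0.5217 -0.0099] pivot [ 0.6114 -0.003 ]
dot rel [ 0.0129 -0.0192] [ 0.0131 -0.0417]
jar [0.4432 0.1864 0.06  ]
cup [0.5969 0.2746 0.06  ]
```

```bash
R='[1,1.6,4,0,-1.7]'
python3 -m handwheel '[[[1,1.6,4,0,-1.7],[1,1.6,4,0,-1.7],[1,1.6,4,0,-1.7],[1,1.6,4,0,-1.7],[1,1.6,4,0,-1.7]]]'
python3 -m handwheel '[[[1,1.6,4,0,-1.7],[1,1.6,4,0,-1.7],[1,1.6,4,0,-1.7],[1,1.6,4,0,-1.7],[1,1.6,4,0,-1.7]]]'
python3 -m handwheel '[[[1,1.6,4,0,-1.7],[1,1.6,4,0,-1.7],[1,1.6,4,0,-1.7],[1,1.6,4,0,-1.7],[1,1.6,4,0,-1.7]]]'
```

```text
time_s: 0.6
tool_pos: [0.354, -0.3877, 0.2091]
ee_rot: [-0.0, 0.99, 0.142, -0.0]
ft_force: [0.7, -0.3, 1.1]
finger_gap: 0.0854
time_s: 1.1
tool_pos: [0.4339, -0.1878, 0.2093]
ee_rot: [0.0, 0.998, 0.068, -0.0]
ft_force: [0.8, -0.0, -0.1]
finger_gap: 0.0855
time_s: 1.6
tool_pos: [0.5139, 0.012, 0.2094]
ee_rot: [0.0, 1.0, -0.006, -0.0]
ft_force: [1.0, -0.1, 0.6]
finger_gap: 0.0857
```

```bash
python3 -m handwheel '[[[-0.2,0.7,0,-3,0],[-0.2,0,0,-3,0],[-0.2,0,0,-2,0],[-0.2,0,0,-1.3,0],[-1,0,0,0,0]]]'
python3 -m handwheel '[[[-1,0,0,0,0],[-1,0,0,0,0],[-1,0,0,0,0],[-1,0,0,0,0],[-1,0,0,0,0]]]'
```

```text
time_s: 2.1
tool_pos: [0.5192, 0.0103, 0.1147]
ee_rot: [-0.0, 1.0, -0.005, -0.002]
ft_force: [-0.5, -0.6, -0.2]
finger_gap: 0.021
time_s: 2.6
tool_pos: [0.52, 0.0105, 0.1162]
ee_rot: [0.0, 1.0, -0.005, -0.001]
ft_force: [-3.0, 1.6, -9.2]
finger_gap: 0.0099
```

Run:
```python
from h import *
s=grab("wrist","w1"); grab("scene","s1"); print(s["finger_gap"],s["tool_pos"],s["ft_force"])
a=ld("w1")[0][:,:,::-1]; b=ld("s1")[0][140:260,200:330,::-1]
cv2.imwrite("pics/c.png",np.hstack([cv2.resize(a,(400,300)),cv2.resize(b,(400,300),interpolation=2)]))
```

```text
0.00987622362827266 [0.52003699 0.0105113  0.11622828] [-2.97270692  1.56622556 -9.20797464]
```

View pics/c.png

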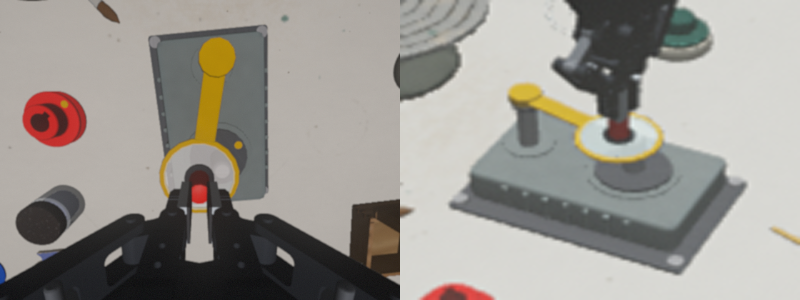

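Run:
```python
from h import *
np.set_printoptions(precision=4,suppress=True)
print(get_state()["joint_pos"])
P=lambda u,v:((u+.5)*1.4-.5,(v+.5)*1.4-.5)
piv=px2w("w1",P(217,57),.114); dot=px2w("w1",P(238.5,146),.054); print(piv,dot)
cs=[px2w("w1",P(*q),.004) for q in [(149.5,37.5),(267,25.5)]]; print(cs)
p=np.array([.610,-.003]); k=np.array([.520,.0105]); v=k-p; last=k
for i in range(1,11):
  q=p+R.from_euler("z",-8*i,degrees=True).apply([*v,0])[:2]; print((q-last)*100,q); last=q
```

```text
[ 0.5096  0.1609 -0.6266  1.8687  0.1032  1.1458 -1.7347]
[ 0.6103 -0.0013  0.114 ] [ 0.5324 -0.0286  0.054 ]
[array([0.6434, 0.0651, 0.004 ]), array([ 0.654 , -0.0631,  0.004 ])]
[0.2755 1.2394] [0.5228 0.0229]
[0.4453 1.189 ] [0.5272 0.0348]
[0.6064 1.1155] [0.5333 0.0459]
[0.7558 1.0202] [0.5408 0.0561]
[0.8904 0.9051] [0.5497 0.0652]
[1.0077 0.7724] [0.5598 0.0729]
[1.1054 0.6246] [0.5709 0.0792]
[1.1816 0.4647] [0.5827 0.0838]
[1.2347 0.2957] [0.595  0.0868]
[1.2639 0.121 ] [0.6077 0.088 ]
```

```bash
python3 -m handwheel '[[[-1,0.28,1.24,0,0],[-1,0.45,1.19,0,0],[-1,0.61,1.12,0,0],[-1,0.76,1.02,0,0],[-1,0.89,0.9,0,0]]]'
python3 -m handwheel '[[[-1,1.01,0.77,0,0],[-1,1.1,0.62,0,0],[-1,1.18,0.46,0,0],[-1,1.23,0.3,0,0],[-1,1.26,0.12,0,0]]]'
python3 -m handwheel '[[[0,0,0,0,0],[0,0,0,0,0],[0,0,0,0,0],[0.5,0,0,4,0],[1,0,0,5,0]]]'
```

```text
time_s: 3.2
tool_pos: [0.5529, 0.0662, 0.118]
ee_rot: [-0.0, 1.0, -0.005, 0.002]
ft_force: [1.1, -0.1, -0.2]
finger_gap: -0.0001
time_s: 3.7
tool_pos: [0.6097, 0.0884, 0.1163]
ee_rot: [-0.0, 1.0, -0.005, 0.0]
ft_force: [0.1, -0.2, 0.2]
finger_gap: 0.0001
time_s: 4.2
tool_pos: [0.6061, 0.0871, 0.205]
ee_rot: [0.0, 1.0, -0.005, -0.003]
ft_force: [1.3, 0.0, 0.1]
finger_gap: 0.0704
```

Run:
```python
from h import *
s=grab("wrist","w2"); print(s["tool_pos"]); grab("top","t2")
a=ld("w2")[0][:,:,::-1]; b=ld("t2")[0][140:245,255:395,::-1]
cv2.imwrite("pics/d.png",np.hstack([cv2.resize(a,(400,300)),cv2.resize(b,(400,300),interpolation=2)]))
print(ld("w2")[2])
```

```text
[0.60612358 0.08705087 0.20501123]
[[-9.91952667e-03 -9.99950800e-01  2.81553512e-05  9.43965728e-02]
 [-9.59174730e-01  9.52298607e-03  2.82653763e-01  5.45213624e-01]
 [-2.82640124e-01  2.77678564e-03 -9.59222002e-01  5.45881518e-01]
 [ 0.00000000e+00  0.00000000e+00  0.00000000e+00  1.00000000e+00]]
```

View pics/d.png

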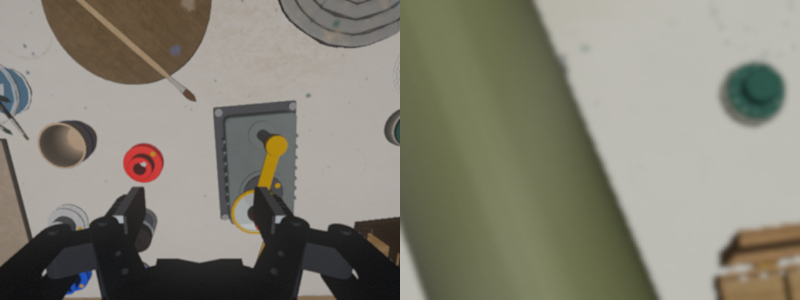

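Run:
```python
from h import *
np.set_printoptions(precision=4,suppress=True)
P=lambda u,v:((u+.5)*1.4-.5,(v+.5)*1.4-.5)
print("w1 knob px(400x300) for x=.50,.51,.52,.53", [ (w2px("w1",[x,.0105,.14])/1.4).round(1) for x in (.5,.51,.52,.53)])
print("w1 knob", px2w("w1",P(200,195),.14), "disc w1",px2w("w1",P(200,171),.11))
print("w2 disc",px2w("w2",P(246,212),.11),"piv",px2w("w2",P(277,146),.114),"dot",px2w("w2",P(278,186),.054))
crop("w2",300,160,110,165,3.6,"e0")
crop("w1",220,190,110,165,3.6,"e1")
cv2.imwrite("pics/e.png",np.hstack([cv2.imread("pics/e1.png"),cv2.imread("pics/e0.png")]))
```

```text
w1 knob px(400x300) for x=.50,.51,.52,.53 [array([201.3, 222. ]), array([201.2, 209.3]), array([201.1, 196.1]), array([200.9, 182.5])]
w1 knob [0.5207 0.0111 0.14  ] disc w1 [0.5267 0.011  0.11  ]
w2 disc [0.5223 0.0291 0.11  ] piv [ 0.6102 -0.0016  0.114 ] dot [ 0.5321 -0.0294  0.054 ]
```

View pics/e.png

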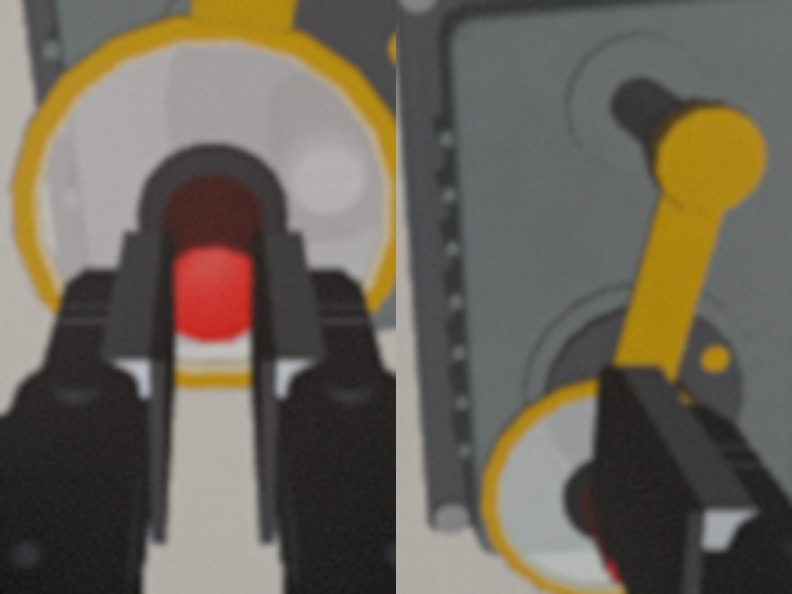

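The knob is 16 mm but the full squeeze ejected it, and the guard now stands at about 0.38 rad. I'll cage the knob with a partial closing instead. First I flip the wrist about 163° so the jaws can follow the arc.

```bash
python3 -m handwheel '[[[0,-0.41,-0.31,0,8.15],[0,-0.41,-0.31,0,8.15],[0,-0.41,-0.31,0,8.15],[0,-0.41,-0.31,0,8.15],[0,-0.41,-0.31,0,8.15]]]'>/dev/null
python3 -m handwheel '[[[0,-0.41,-0.31,0,8.15],[0,-0.41,-0.31,0,8.15],[0,-0.41,-0.31,0,8.15],[0,-0.41,-0.31,0,8.15],[0,-0.41,-0.31,0,8.15]]]'>/dev/null
python3 -m handwheel '[[[0,-0.41,-0.31,0,8.15],[0,-0.41,-0.31,0,8.15],[0,-0.41,-0.31,0,8.15],[0,-0.41,-0.31,0,8.15],[0,-0.41,-0.31,0,8.15]]]'>/dev/null
python3 -m handwheel '[[[-0.2,-0.41,-0.31,0,8.15],[-0.2,-0.41,-0.31,0,8.15],[-0.2,-0.41,-0.31,0,8.15],[-0.2,-0.41,-0.31,0,8.15],[-0.2,-0.41,-0.31,0,8.15]]]'
python3 - <<'E'
from h import *
s=grab("wrist","w3"); print(s["tool_pos"],s["joint_pos"],s["finger_gap"])
a=ld("w3")[0][:,:,::-1]; cv2.imwrite("pics/f.png",a)
E
```

```text
time_s: 6.3
tool_pos: [0.5259, 0.0256, 0.2065]
ee_rot: [0.0, 0.15, 0.989, -0.001]
ft_force: [0.2, 0.4, -0.4]
finger_gap: 0.0341
[0.52591726 0.02560713 0.20646448] [ 0.87925099  0.16383185 -1.0630218   1.73183275  0.14840663  1.33210525
  1.05626883] 0.03412385846273823
```

View pics/f.png

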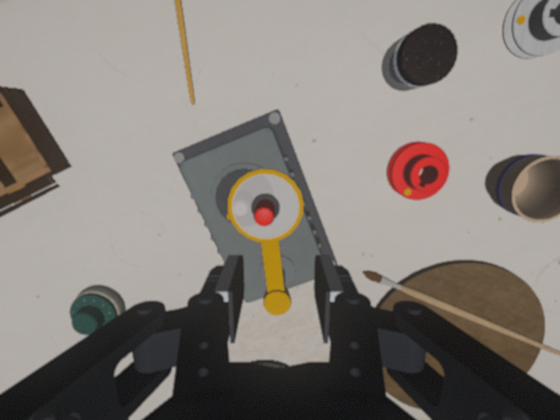

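Knob top is at (264,216), disc centre (266,205), pivot (277,301).

Run:
```python
from h import *
np.set_printoptions(precision=4,suppress=True)
k=px2w("w3",(264,215),.14);p=px2w("w3",(277.5,301),.114);d=px2w("w3",(266,205),.11)
print(k,p,d)
p=np.array([.6103,-.0015]); v=(k[:2]-p); v*=.09/np.linalg.norm(v); a=np.degrees(np.arctan2(v[1],v[0]));print("ang",a,p+v,"open rad",np.radians(184.4-a))
print("delta cm",(p+v-get_state()["tool_pos"][:2])*100)
last=p+v
for i in range(1,11):
  t=np.radians(a-7.4*i); q=p+.09*np.array([np.cos(t),np.sin(t)]); print((q-last)*100,q,np.degrees(t)); last=q
```

```text
[0.5207 0.0173 0.14  ] [0.6083 0.0005 0.114 ] [0.5208 0.0176 0.11  ]
ang 168.1577957099805 [0.5222 0.017 ] open rad 0.2834799426423885
delta cm [-0.3172 -0.8042]
[0.3112 1.1191] [0.5253 0.0282] 160.75779570998048
[0.4528 1.0697] [0.5299 0.0389] 153.35779570998048
[0.5868 1.0025] [0.5357 0.0489] 145.95779570998047
[0.711  0.9185] [0.5428 0.0581] 138.5577957099805
[0.8234 0.8193] [0.5511 0.0663] 131.1577957099805
[0.9221 0.7064] [0.5603 0.0733] 123.75779570998048
[1.0054 0.5818] [0.5703 0.0791] 116.3577957099805
[1.0719 0.4475] [0.5811 0.0836] 108.95779570998049
[1.1206 0.3057] [0.5923 0.0867] 101.55779570998048
[1.1507 0.1588] [0.6038 0.0883] 94.15779570998049
```

```bash
python3 -m handwheel '[[[-0.2,-0.4,-0.8,-3,0],[-0.2,0,0,-4,0],[-0.2,0,0,-2,0],[-0.62,0,0,0,0],[-0.62,0,0,0,0]]]'
python3 -m handwheel '[[[-0.62,0.31,1.12,0,-7.4],[-0.62,0.45,1.07,0,-7.4],[-0.62,0.59,1.0,0,-7.4],[-0.62,0.71,0.92,0,-7.4],[-0.62,0.82,0.82,0,-7.4]]]'
python3 -m handwheel '[[[-0.62,0.92,0.71,0,-7.4],[-0.62,1.01,0.58,0,-7.4],[-0.62,1.07,0.45,0,-7.4],[-0.62,1.12,0.31,0,-7.4],[-0.62,1.15,0.16,0,-7.4]]]'
python3 -m handwheel '[[[-0.62,0,0,0,0],[-0.2,0,0,0,0],[-0.2,0,0,0,0],[-0.1,0,0,4,0],[0,0,0,5,0]]]'
```

```text
time_s: 6.85
tool_pos: [0.5224, 0.0179, 0.117]
ee_rot: [-0.0, 0.153, 0.988, -0.0]
ft_force: [0.4, -0.5, -0.4]
finger_gap: 0.0164
time_s: 7.35
tool_pos: [0.553, 0.068, 0.1189]
ee_rot: [0.002, 0.461, 0.887, 0.001]
ft_force: [0.3, 0.4, -0.1]
finger_gap: 0.0162
time_s: 7.85
tool_pos: [0.6059, 0.0902, 0.1191]
ee_rot: [0.001, 0.719, 0.695, 0.002]
ft_force: [-0.4, 0.2, 0.6]
finger_gap: 0.0163
time_s: 8.35
tool_pos: [0.6017, 0.0884, 0.2054]
ee_rot: [-0.002, 0.716, 0.698, -0.002]
ft_force: [1.0, -0.6, 0.6]
finger_gap: 0.0424
```

```bash
python3 - <<'E'
from h import *
s=grab("wrist","w4"); print(s["tool_pos"],s["joint_pos"][6])
E
python3 -m handwheel '[[[0,-2.2,3.36,0,0],[0.5,-2.2,3.36,0,0],[0.8,-2.2,3.36,0,0],[1,-2.2,3.36,0,0],[1,-2.2,3.36,0,0]]]'
python3 -m handwheel '[[[1,-2.2,3.36,-1,0],[1,-2.2,3.36,-2,0],[1,0,0,-2.5,0],[1,0,0,0,0],[1,0,0,0,0]]]'
python3 - <<'E'
from h import *
s=grab("wrist","w5"); print(s["tool_pos"],s["joint_pos"][6])
print(w2px("w4",[.521,-.009,.09]),w2px("w5",[.4467,.3233,.02]))
a=ld("w4")[0][:,:,::-1]; f=ld("w5")[0][:,:,::-1]
c=w2px("w5",[.4467,.3233,.02]).astype(int); u,v=max(c[0]-65,0),max(c[1]-75,0); print("crop",u,v)
cv2.imwrite("pics/g.png",np.hstack([cv2.resize(a,(400,300)),cv2.resize(f[v:v+98,u:u+130],(400,300),interpolation=2)]))
E
```

```text
[0.6017152  0.08841841 0.205394  ] -0.3907359001270465
time_s: 8.9
tool_pos: [0.4927, 0.2582, 0.2069]
ee_rot: [0.001, 0.717, 0.698, 0.0]
ft_force: [0.0, 0.3, -0.5]
finger_gap: 0.0853
time_s: 9.4
tool_pos: [0.4504, 0.3234, 0.1518]
ee_rot: [0.0, 0.717, 0.697, -0.0]
ft_force: [0.1, -0.3, 0.2]
finger_gap: 0.0855
[0.45040908 0.32342917 0.15176998] -0.8772645955327741
[199.44815614 301.93594563] [273.99168109 200.38845801]
crop 208 125
```

View pics/g.png

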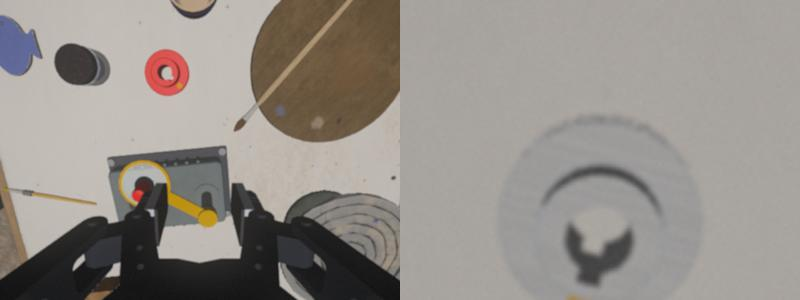

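The scene shows the guard still near 0.4 rad (w4: pivot (207,218), knob (140,195)), so the knob escaped again. I'll check how deep the pads really reach and measure the guard, spindle and pulley.

Run:
```python
from h import *
np.set_printoptions(precision=4,suppress=True)
P=lambda u,v:((u+.5)*1.4-.5,(v+.5)*1.4-.5)
k=px2w("w4",P(139,196),.14);p=px2w("w4",P(207.5,218),.114); d=px2w("w4",P(146,184),.11);print("knob",k,p,d,np.degrees(np.arctan2(*(d-p)[1::-1])))
for z in (.116,.12,.125,.13,.135,.14): 
  q=[(w2px("w1",[x,.0105+.005,z])-[220,190])*3.6 for x in (.531,.509)]; print(z,q)
f=ld("w5")[0][:,:,::-1]
cv2.imwrite("pics/g.png",np.hstack([cv2.resize(f[120:270,190:340],(400,400),interpolation=2),cv2.resize(f,(400,400))]))
```

```text
knob [0.5347 0.0456 0.14  ] [0.6106 0.0001 0.114 ] [0.5357 0.0467 0.11  ] 148.0731212311856
0.116 [array([186.6695, 166.2994]), array([188.8899, 298.1442])]
0.12 [array([186.0896, 175.5822]), array([188.378 , 309.9588])]
0.125 [array([185.327 , 187.7875]), array([187.7061, 325.4657])]
0.13 [array([184.5193, 200.7169]), array([186.9957, 341.859 ])]
0.135 [array([183.6621, 214.4368]), array([186.2436, 359.2171])]
0.14 [array([182.7509, 229.022 ]), array([185.4459, 377.6276])]
```

View pics/g.png

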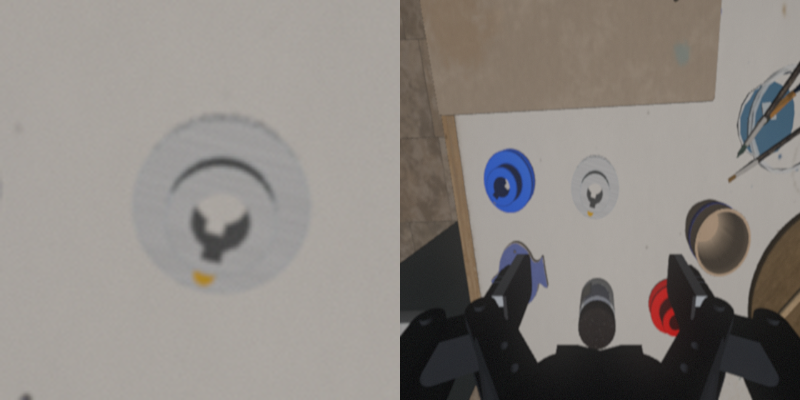

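Run:
```python
from h import *
np.set_printoptions(precision=4,suppress=True)
print(camera("wrist")["tool_from_camera"]) 
f=ld("w5")[0][:,:,::-1]
s=get_state(); t=s["tool_pos"]; print(t)
y=np.radians(-1.4); e=np.array([np.cos(y),np.sin(y),0]); n=np.array([-np.sin(y),np.cos(y),0])
for dz in (0,.01,.02,.03,.04,.06):
  print(dz,[w2px("w5",t+sg*.0428*e+n*.011+[0,0,dz]).round(1) for sg in(-1,1)])
c=np.hstack([cv2.resize(f[250:350,130:230],(400,400),interpolation=2),cv2.resize(f[250:350,360:460],(400,400),interpolation=2)])
cv2.imwrite("pics/h.png",c)
```

```text
[[ 0.0004 -0.9612 -0.2758  0.0715]
 [ 1.      0.0004 -0.      0.0008]
 [ 0.0001 -0.2758  0.9612 -0.1649]
 [ 0.      0.      0.      1.    ]]
[0.4515 0.3237 0.1528]
0 [array([200.3, 237.6]), array([358.1, 237.1])]
0.01 [array([195.7, 244.3]), array([362.7, 243.8])]
0.02 [array([190.6, 251.9]), array([367.9, 251.4])]
0.03 [array([184.7, 260.6]), array([373.8, 260. ])]
0.04 [array([178.1, 270.4]), array([380.5, 269.8])]
0.06 [array([161.5, 294.9]), array([397.4, 294.2])]
```

View pics/h.png

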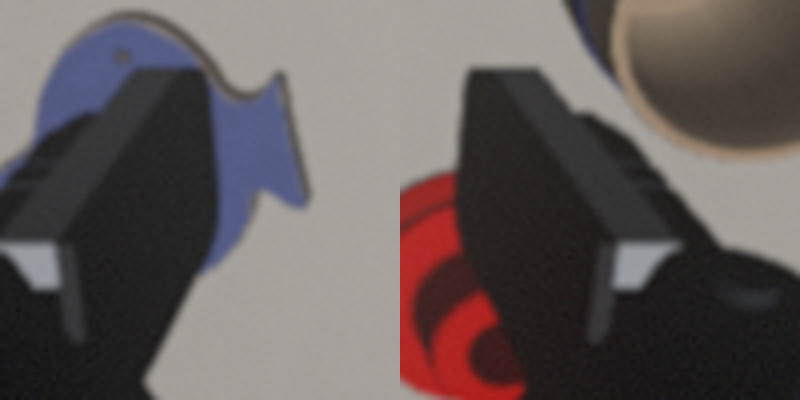

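Seen in the picture, the pad tips stand about 24 mm farther back than the reported TCP implies. I'll verify this with a gentle touch of the closed fingers on clear table, between the pulley and the jar.

```bash
python3 -m handwheel '[[[-1,0,-3.5,0,0],[-1,0,-3.5,0,0],[-1,0,0,-3,0],[-1,0,0,-3,0],[-1,0,0,-3,0]]]'
python3 -m handwheel '[[[-1,0,0,-2,0],[-1,0,0,-1,0],[-1,0,0,-0.6,0],[-1,0,0,0,0],[-1,0,0,0,0]]]'
python3 -m handwheel '[[[-1,0,0,-0.2,0],[-1,0,0,-0.2,0],[-1,0,0,-0.2,0],[-1,0,0,0,0],[-1,0,0,0,0]]]'
```

```text
time_s: 10.0
tool_pos: [0.4523, 0.2533, 0.0622]
ee_rot: [0.001, 0.718, 0.696, 0.001]
ft_force: [0.4, -0.7, 1.1]
finger_gap: 0.0126
time_s: 10.5
tool_pos: [0.4509, 0.2549, 0.0267]
ee_rot: [0.0, 0.717, 0.697, 0.001]
ft_force: [0.3, 0.4, -0.5]
finger_gap: -0.0
time_s: 11.0
tool_pos: [0.45, 0.2545, 0.0195]
ee_rot: [0.0, 0.717, 0.697, -0.0]
ft_force: [0.7, 0.3, 0.3]
finger_gap: 0.0003
```

```bash
python3 -m handwheel '[[[-1,0,0,-0.3,0],[-1,0,0,-0.3,0],[-1,0,0,-0.3,0],[-1,0,0,-0.2,0],[-1,0,0,-0.2,0]]]'
python3 -m handwheel '[[[-1,0,0,-0.2,0],[-1,0,0,-0.2,0],[-1,0,0,-0.1,0],[-1,0,0,-0.1,0],[-1,0,0,0,0]]]'
```

```text
time_s: 11.5
tool_pos: [0.4499, 0.2544, 0.0062]
ee_rot: [-0.0, 0.717, 0.697, -0.0]
ft_force: [0.6, 0.1, 0.2]
finger_gap: -0.0002
time_s: 12.0
tool_pos: [0.4499, 0.2544, 0.0004]
ee_rot: [0.0, 0.717, 0.697, -0.0]
ft_force: [0.4, 0.3, -0.7]
finger_gap: -0.0
```

```bash
python3 -m handwheel '[[[-1,0,0,-0.2,0],[-1,0,0,-0.2,0],[-1,0,0,-0.2,0],[-1,0,0,-0.1,0],[-1,0,0,-0.1,0]]]'
python3 -m handwheel '[[[-1,0,0,-0.2,0],[-1,0,0,-0.2,0],[-1,0,0,-0.2,0],[-1,0,0,-0.1,0],[-1,0,0,-0.1,0]]]'
```

```text
time_s: 12.5
tool_pos: [0.4499, 0.2544, -0.0076]
ee_rot: [-0.0, 0.717, 0.697, -0.0]
ft_force: [-0.2, 0.2, 0.0]
finger_gap: 0.0001
time_s: 13.0
tool_pos: [0.4499, 0.2544, -0.0156]
ee_rot: [0.0, 0.717, 0.697, -0.0]
ft_force: [0.1, 0.2, 0.2]
finger_gap: 0.0003
```

```bash
python3 -m handwheel '[[[-1,0,0,-0.2,0],[-1,0,0,-0.1,0],[-1,0,0,-0.1,0],[-1,0,0,-0.1,0],[-1,0,0,0,0]]]'
python3 -m handwheel '[[[-1,0,0,-0.1,0],[-1,0,0,-0.1,0],[-1,0,0,-0.1,0],[-1,0,0,0,0],[-1,0,0,0,0]]]'
```

```text
time_s: 13.5
tool_pos: [0.4499, 0.2544, -0.0206]
ee_rot: [0.0, 0.717, 0.697, -0.0]
ft_force: [-0.5, 0.3, -0.1]
finger_gap: -0.0003
time_s: 14.0
tool_pos: [0.4502, 0.2545, -0.0217]
ee_rot: [0.001, 0.717, 0.697, -0.0]
ft_force: [-5.1, -3.4, 16.7]
finger_gap: -0.0001
```

Confirmed: shut tips touch the table at reported z ≈ −0.021, so true tip height = reported z + 21 mm. I now go back to the knob (est. (0.535, 0.046)) and go 21 mm deeper.

```bash
python3 -m handwheel '[[[-1,0,0,4.5,0],[-0.6,0,0,4.5,0],[-0.2,0,0,4.5,0],[-0.2,0,0,4.5,0],[-0.2,1.06,-2.6,1,7.4]]]'
python3 -m handwheel '[[[-0.2,1.06,-2.6,1,7.4],[-0.2,1.06,-2.6,0,7.4],[-0.2,1.06,-2.6,0,7.4],[-0.2,1.06,-2.6,0,7.4],[-0.2,1.06,-2.6,0,7.4]]]'
python3 -m handwheel '[[[-0.2,1.06,-2.6,0,7.4],[-0.2,1.06,-2.6,0,7.4],[-0.2,0,0,0,0],[-0.2,0,0,0,0],[-0.2,0,0,0,0]]]'
python3 - <<'E'
from h import *
np.set_printoptions(precision=4,suppress=True)
s=grab("wrist","w6"); print(s["tool_pos"],s["joint_pos"][6])
f=ld("w6")[0].astype(int); hsv=cv2.cvtColor(ld("w6")[0],cv2.COLOR_RGB2HSV)
m=(((hsv[...,0]<6)|(hsv[...,0]>174))&(hsv[...,1]>150)&(hsv[...,2]>60)).astype(np.uint8)
n,l,st,ce=cv2.connectedComponentsWithStats(m)
for i in range(1,n):
  if st[i,4]>40: print(st[i],ce[i],px2w("w6",ce[i],.14))
E
```

```text
time_s: 14.5
tool_pos: [0.4615, 0.2341, 0.1723]
ee_rot: [0.002, 0.667, 0.745, 0.004]
ft_force: [-0.0, 0.2, 0.5]
finger_gap: 0.0342
time_s: 15.0
tool_pos: [0.5139, 0.0973, 0.1766]
ee_rot: [0.0, 0.398, 0.917, -0.0]
ft_force: [0.4, 0.3, 0.3]
finger_gap: 0.0339
time_s: 15.5
tool_pos: [0.5344, 0.0477, 0.1765]
ee_rot: [-0.0, 0.279, 0.96, 0.0]
ft_force: [0.3, -0.2, -0.1]
finger_gap: 0.0343
[0.5344 0.0477 0.1765] 0.7517758846325674
[ 368  108   67   64 2805] [401.0424 138.0781] [0.524  0.1448 0.14  ]
[263 221  21  21 351] [272.9972 230.7037] [0.5325 0.0464 0.14  ]
```

```bash
python3 -m handwheel '[[[-0.2,-0.2,-0.1,-3,0],[-0.2,0,0,-3,0],[-0.2,0,0,-2,0],[-0.62,0,0,0,0],[-0.62,0,0,0,0]]]'
python3 - <<'E'
import numpy as np
p=np.array([.6103,-.0015])
q=[p+.09*np.array([np.cos(np.radians(148.4-7*i)),np.sin(np.radians(148.4-7*i))]) for i in range(9)]
print(np.round(np.diff(q,axis=0)*100,2).tolist(),q[0],q[-1])
E
```

```text
time_s: 16.05
tool_pos: [0.5325, 0.0463, 0.097]
ee_rot: [-0.0, 0.278, 0.961, -0.0]
ft_force: [-0.1, -0.6, -0.4]
finger_gap: 0.0162
[[0.63, 0.9], [0.74, 0.82], [0.83, 0.72], [0.91, 0.61], [0.98, 0.5], [1.03, 0.37], [1.07, 0.25], [1.09, 0.11]] [0.53364458 0.04565873] [0.60653119 0.08842105]
```

```bash
python3 -m handwheel '[[[-0.65,0.63,0.9,0,-7],[-0.65,0.74,0.82,0,-7],[-0.65,0.83,0.72,0,-7],[-0.65,0.91,0.61,0,-7],[-0.65,0.98,0.5,0,-7]]]'
python3 -m handwheel '[[[-0.65,1.03,0.37,0,-7],[-0.65,1.07,0.25,0,-7],[-0.65,1.09,0.11,0,-7],[-0.65,0,0,0,0],[-0.65,0,0,0,0]]]'
python3 -m handwheel '[[[-0.2,0,0,0,0],[-0.2,0,0,0,0],[-0.2,0,0,3,0],[-0.2,0,0,5,0],[-0.2,0,0,0,0]]]'
python3 - <<'E'
from h import *
np.set_printoptions(precision=4,suppress=True)
s=grab("wrist","w7"); print(s["tool_pos"],s["joint_pos"][6])
hsv=cv2.cvtColor(ld("w7")[0],cv2.COLOR_RGB2HSV)
m=(((hsv[...,0]<6)|(hsv[...,0]>174))&(hsv[...,1]>150)&(hsv[...,2]>60)).astype(np.uint8)
n,l,st,ce=cv2.connectedComponentsWithStats(m)
for i in range(1,n):
  if st[i,4]>40: print(st[i],ce[i],px2w("w7",ce[i],.14))
E
```

```text
time_s: 16.55
tool_pos: [0.574, 0.0815, 0.0972]
ee_rot: [0.0, 0.557, 0.831, 0.0]
ft_force: [0.9, -1.5, -5.3]
finger_gap: 0.0152
time_s: 17.05
tool_pos: [0.6059, 0.0886, 0.0972]
ee_rot: [0.0, 0.696, 0.718, 0.001]
ft_force: [1.1, -0.2, -4.8]
finger_gap: 0.0149
time_s: 17.55
tool_pos: [0.6097, 0.0898, 0.1846]
ee_rot: [0.004, 0.697, 0.717, 0.005]
ft_force: [0.7, 0.3, 0.1]
finger_gap: 0.0343
[0.6097 0.0898 0.1846] -0.32014542763254245
[ 192   66   65   66 2769] [223.3099  97.9133] [0.5745 0.1745 0.14  ]
[262 220  21  20 315] [272.0921 229.7175] [0.6065 0.0899 0.14  ]
```

Guard is open (about 1.6 rad; knob at (0.6065, 0.090)). Now I look at the spindle from above.

```bash
python3 -m handwheel '[[[0,-2.2,-2.5,0,0],[0.5,-2.2,-2.5,0,0],[1,-2.2,-2.5,0,0],[1,-2.2,-2.5,0,0],[1,0,0,0,0]]]'
python3 - <<'E'
from h import *
np.set_printoptions(precision=4,suppress=True)
grab("wrist","w8"); grab("top","t8")
q=w2px("w8",[.521,-.009,.074]); print(q); u,v=int(q[0])-50,int(q[1])-50; print(u,v)
f=ld("w8")[0]; hsv=cv2.cvtColor(f,cv2.COLOR_RGB2HSV)
m=((hsv[...,0]>18)&(hsv[...,0]<32)&(hsv[...,1]>140)&(hsv[...,2]>100)).astype(np.uint8)
n,l,st,ce=cv2.connectedComponentsWithStats(m)
for i in range(1,n):
  if st[i,4]>15: print(st[i],ce[i],px2w("w8",ce[i],.054))
crop("w8",u,v,100,100,6,"i")
E
```

```text
time_s: 18.1
tool_pos: [0.5148, -0.0165, 0.1759]
ee_rot: [0.001, 0.699, 0.715, -0.002]
ft_force: [0.0, -0.1, -0.4]
finger_gap: 0.0857
[285.465  199.5784]
235 149
[ 372   18   96  203 3709] [412.406  133.8229] [0.6297 0.0472 0.054 ]
[ 32 170  10   5  36] [ 36.8333 171.7778] [0.2977 0.0066 0.054 ]
[ 81 181 103  26 248] [126.5161 192.5161] [ 0.3762 -0.0106  0.054 ]
[295 211   8   8  55] [298.4545 214.6545] [ 0.534 -0.028  0.054]
```

View pics/i.png

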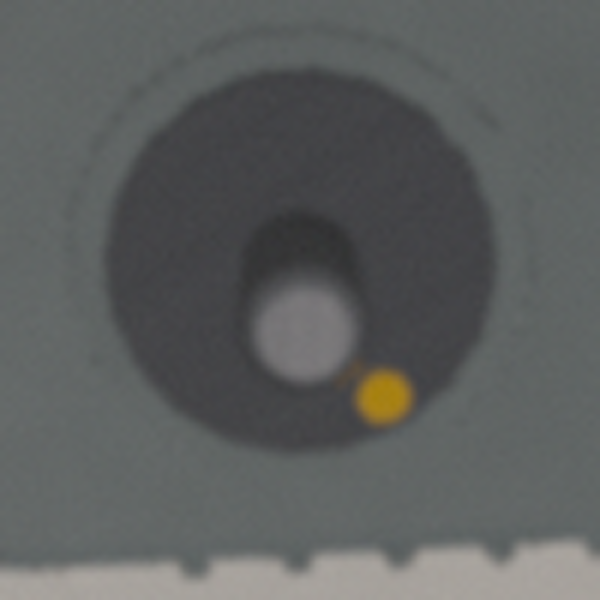

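The dark shoulder disc is centred at crop (301,260), the nose end at (305,330), the yellow dot at (384,397), and a bit of brass key shows at (350,375).

Run:
```python
from h import *
np.set_printoptions(precision=4,suppress=True)
C=lambda x,y:((x+.5)/6-.5+235,(y+.5)/6-.5+149)
c=px2w("w8",C(301,260),.054)[:2]; d=px2w("w8",C(384,397),.054)[:2]
l=px2w("w8",C(107,260),.054);r=px2w("w8",C(495,260),.054);t=px2w("w8",C(301,68),.054);b=px2w("w8",C(301,452),.054)
print("shoulder",c,np.linalg.norm(l-r),np.linalg.norm(t-b),(t+b)/2); n=px2w("w8",C(305,330),.094); print("nose",n)
print("key ang",np.degrees(np.arctan2(*(d-c)[::-1])),np.linalg.norm(d-c), "brass",px2w("w8",C(352,378),.078)[:2]-c)
# pulley from w5 (crop g: 150px->400)
G=lambda x,y:((x+.5)/2.6667-.5+190,(y+.5)/2.6667-.5+120)
bc=px2w("w5",G(222,205),.018); 
l=px2w("w5",G(133,205),.009);r=px2w("w5",G(311,205),.009);t=px2w("w5",G(222,112),.0);b=px2w("w5",G(222,296),.018)
print("rim",l,r,t,b,(l+r)/2,(t+b)/2); dd=px2w("w5",G(204,278),.018); bore=px2w("w5",G(221,221),.038); print("dot",dd,"bore",bore)
# refine by least squares ellipse on rim? key slot direction
```

```text
shoulder [ 0.5206 -0.0067] 0.058952753595983134 0.059619321571940526 [ 0.5207 -0.0075  0.054 ]
nose [ 0.5206 -0.0074  0.094 ]
key ang -57.7920954287441 0.02527450094391953 brass [ 0.0072 -0.0117]
rim [0.4128 0.3254 0.009 ] [0.4783 0.3236 0.009 ] [0.4465 0.3575 0.    ] [0.4446 0.2922 0.018 ] [0.4455 0.3245 0.009 ] [0.4456 0.3249 0.009 ]
dot [0.4383 0.2994 0.018 ] bore [0.4458 0.3257 0.038 ]
```

```bash
python3 -m handwheel '[[[1,-0.87,4.27,0,0],[1,-0.87,4.27,0,0],[1,-0.87,4.27,0,0],[1,-0.87,4.27,0,0],[1,-0.87,4.27,0,0]]]'
python3 -m handwheel '[[[1,-0.87,4.27,0,0],[1,-0.87,4.27,0,0],[1,-0.87,4.27,0,0],[1,0,0,-4,0],[1,0,0,-4,0]]]'
python3 -m handwheel '[[[1,0,0,-3,0],[1,0,0,-2,0],[1,0,0,0,0],[1,0,0,0,0],[1,0,0,0,0]]]'
```

```text
time_s: 18.7
tool_pos: [0.4735, 0.2053, 0.1768]
ee_rot: [-0.0, 0.696, 0.718, 0.001]
ft_force: [0.5, 0.4, -0.2]
finger_gap: 0.0852
time_s: 19.2
tool_pos: [0.4472, 0.3348, 0.0968]
ee_rot: [-0.001, 0.695, 0.719, 0.002]
ft_force: [0.4, -0.8, -0.9]
finger_gap: 0.0858
time_s: 19.7
tool_pos: [0.4487, 0.3314, 0.0481]
ee_rot: [0.0, 0.697, 0.717, 0.001]
ft_force: [-0.9, -0.1, 0.6]
finger_gap: 0.0855
```

```bash
python3 -m handwheel '[[[1,-0.3,-0.65,0,0],[1,0,0,-2,0],[1,0,0,-2,0],[1,0,0,-0.8,0],[1,0,0,0,0]]]'
python3 -m handwheel '[[[-1,0,0,0,0],[-1,0,0,0,0],[-1,0,0,0,0],[-1,0,0,0,0],[-1,0,0,0,0]]]'
```

```text
time_s: 20.2
tool_pos: [0.4446, 0.3226, -0.0018]
ee_rot: [-0.0, 0.697, 0.717, -0.001]
ft_force: [-1.5, -0.4, 0.5]
finger_gap: 0.0847
time_s: 20.7
tool_pos: [0.4454, 0.3238, -0.0003]
ee_rot: [0.0, 0.697, 0.717, 0.001]
ft_force: [-0.8, -0.6, 6.1]
finger_gap: 0.0358
```

```bash
python3 -m handwheel '[[[-1,0,0,3,0],[-1,0,0,4,0],[-1,0,0,4,0],[-1,0.94,-4.15,3,2.25],[-1,0.94,-4.15,0,2.25]]]'
python3 -m handwheel '[[[-1,0.94,-4.15,0,2.25],[-1,0.94,-4.15,0,2.25],[-1,0.94,-4.15,0,2.25],[-1,0.94,-4.15,0,2.25],[-1,0.94,-4.15,0,2.25]]]'
python3 -m handwheel '[[[-1,0.94,-4.15,0,2.25],[-1,0,0,0,0],[-1,0,0,0,0],[-1,0,0,0,0],[-1,0,0,0,0]]]'
python3 - <<'E'
from h import *
np.set_printoptions(precision=4,suppress=True)
s=grab("wrist","w9"); print(s["tool_pos"],s["ft_force"])
z=s["tool_pos"][2]+.0003
f=ld("w9")[0]; hsv=cv2.cvtColor(f,cv2.COLOR_RGB2HSV)
m=((hsv[...,0]>18)&(hsv[...,0]<32)&(hsv[...,1]>120)&(hsv[...,2]>100)).astype(np.uint8)
n,l,st,ce=cv2.connectedComponentsWithStats(m)
for i in range(1,n):
  if st[i,4]>15: print(st[i],ce[i],px2w("w9",ce[i],z+.018))
print([w2px("w9",[.5206,-.0072,h]) for h in (z+.018,z+.038)])
crop("w9",190,170,180,135,4.4,"j")
E
```

```text
time_s: 21.2
tool_pos: [0.4651, 0.2447, 0.1417]
ee_rot: [0.002, 0.666, 0.746, 0.004]
ft_force: [2.4, -0.8, -3.8]
finger_gap: 0.0356
time_s: 21.7
tool_pos: [0.51, 0.0327, 0.1372]
ee_rot: [0.0, 0.592, 0.806, -0.0]
ft_force: [0.9, 0.2, -2.9]
finger_gap: 0.0354
time_s: 22.2
tool_pos: [0.5195, -0.0053, 0.1373]
ee_rot: [-0.0, 0.575, 0.818, 0.0]
ft_force: [0.2, 1.0, -3.1]
finger_gap: 0.0356
[ 0.5195 -0.0053  0.1373] [ 0.1943  1.0246 -3.0777]
[410  27   9  10  72] [414.25    31.6944] [0.5367 0.1142 0.1556]
[ 391   85  137  211 4848] [441.7882 201.6143] [0.5809 0.0542 0.1556]
[ 0 96  7  8 37] [  2.4324 100.1351] [0.3813 0.0302 0.1556]
[ 48 125 114  68 547] [ 99.8501 156.4077] [0.4255 0.0206 0.1556]
[array([277.0941, 273.8792]), array([276.8809, 294.4391])]
```

```bash
python3 -m handwheel '[[[-1,0.14,-0.28,-2,0],[-1,0,0,-1.8,0],[-1,0,0,0,0],[-1,0,0,0,0],[-1,0,0,0,0]]]'
python3 -m handwheel '[[[-1,0,0,-0.3,0],[-1,0,0,-0.3,0],[-1,0,0,-0.2,0],[-1,0,0,0,0],[-1,0,0,0,0]]]'
```

```text
time_s: 22.75
tool_pos: [0.522, -0.0093, 0.1005]
ee_rot: [0.001, 0.576, 0.817, 0.0]
ft_force: [-0.4, 1.0, -2.8]
finger_gap: 0.0354
time_s: 23.25
tool_pos: [0.5211, -0.0098, 0.0913]
ee_rot: [-0.0, 0.576, 0.817, 0.0]
ft_force: [-0.2, -1.0, -3.7]
finger_gap: 0.0354
```

```bash
python3 -m handwheel '[[[-1,0,0.15,0,0],[-1,0,0,0,0],[-1,0,0,-0.2,0],[-1,0,0,-0.2,0],[-1,0,0,0,0]]]'
python3 -m handwheel '[[[-1,0,0,-0.2,0],[-1,0,0,-0.2,0],[-1,0,0,-0.2,0],[-1,0,0,0,0],[-1,0,0,0,0]]]'
```

```text
time_s: 23.75
tool_pos: [0.5208, -0.0087, 0.0869]
ee_rot: [-0.0, 0.576, 0.817, -0.0]
ft_force: [-1.6, -0.9, -2.5]
finger_gap: 0.0357
time_s: 24.25
tool_pos: [0.5208, -0.0087, 0.0809]
ee_rot: [-0.0, 0.576, 0.817, -0.0]
ft_force: [-1.5, -2.9, -5.7]
finger_gap: 0.0358
```

```bash
python3 -m handwheel '[[[-1,0,0,-0.1,0],[-1,0,0,-0.1,0],[-1,0,0,-0.1,0],[-1,0,0,0,0],[-1,0,0,0,0]]]'
```

```text
time_s: 24.75
tool_pos: [0.5208, -0.0086, 0.0783]
ee_rot: [-0.0, 0.576, 0.817, -0.0]
ft_force: [-4.6, -3.1, -0.2]
finger_gap: 0.0357
```

```bash
python3 -m handwheel '[[[0.1,0,0,0,0],[0.1,0,0,0,0],[0.1,0,0,0,0],[-1,0,0,0,0],[-1,0,0,0,0]]]'
python3 -m handwheel '[[[-1,0,0,0,0],[-1,0,0,0,0],[-1,0,0,0,3],[-1,0,0,0,3],[-1,0,0,0,3]]]'
python3 -m handwheel '[[[-1,0,0,-0.1,3],[-1,0,0,0,3],[-1,0,0,0,3],[-1,0,0,0,2],[-1,0,0,0,0]]]'
```

```text
time_s: 25.25
tool_pos: [0.5207, -0.008, 0.079]
ee_rot: [-0.0, 0.576, 0.817, -0.0]
ft_force: [-5.3, 0.3, 6.2]
finger_gap: 0.0356
time_s: 25.75
tool_pos: [0.5204, -0.0081, 0.0789]
ee_rot: [-0.001, 0.51, 0.86, -0.001]
ft_force: [-5.3, 0.2, 6.1]
finger_gap: 0.0357
time_s: 26.25
tool_pos: [0.5208, -0.0085, 0.0778]
ee_rot: [-0.0, 0.426, 0.905, -0.0]
ft_force: [-3.0, -1.9, 5.8]
finger_gap: 0.0352
```

```bash
python3 -m handwheel '[[[-1,0,0,0,2],[-1,0,0,0,2],[-1,0,0,-0.1,2],[-1,0,0,0,2],[-1,0,0,0,0]]]'
python3 -m handwheel '[[[-1,0,0,0,2],[-1,0,0,0,0],[-1,0,0,-0.1,0],[-1,0,0,-0.1,0],[-1,0,0,0,0]]]'
```

```text
time_s: 26.75
tool_pos: [0.5207, -0.0087, 0.0766]
ee_rot: [-0.0, 0.362, 0.932, -0.0]
ft_force: [-4.1, -0.8, 4.8]
finger_gap: 0.0351
time_s: 27.25
tool_pos: [0.5212, -0.009, 0.0753]
ee_rot: [0.0, 0.346, 0.938, -0.001]
ft_force: [-5.5, -1.7, 10.7]
finger_gap: 0.0356
```

```bash
python3 -m handwheel '[[[0.1,0,0,0,0],[0.1,0,0,0,0],[0.1,0,0,0,0],[0.1,0,0,-0.3,0],[0.1,0,0,-0.3,0]]]'
python3 -m handwheel '[[[0.1,0,0,-0.2,0],[0.1,0,0,-0.2,0],[0.1,0,0,0,0],[0.1,0,0,0,0],[0.1,0,0,0,0]]]'
```

```text
time_s: 27.75
tool_pos: [0.5213, -0.0081, 0.0681]
ee_rot: [0.0, 0.345, 0.939, 0.0]
ft_force: [0.2, 0.5, -0.3]
finger_gap: 0.0469
time_s: 28.25
tool_pos: [0.5213, -0.0083, 0.0645]
ee_rot: [0.0, 0.345, 0.939, 0.0]
ft_force: [-0.3, -0.6, -0.4]
finger_gap: 0.0475
```

```bash
python3 -m handwheel '[[[0.1,0,0,-0.3,0],[0.1,0,0,-0.3,0],[0.1,0,0,-0.2,0],[0.1,0,0,-0.2,0],[0.1,0,0,0,0]]]'
python3 -m handwheel '[[[0.1,0,0,-0.1,0],[0.1,0,0,-0.1,0],[0.1,0,0,-0.1,0],[0.1,0,0,-0.1,0],[0.1,0,0,0,0]]]'
python3 -m handwheel '[[[0.1,0,0,-0.1,0],[0.1,0,0,-0.1,0],[0.1,0,0,-0.1,0],[0.1,0,0,-0.1,0],[0.1,0,0,0,0]]]'
```

```text
time_s: 28.75
tool_pos: [0.5209, -0.0083, 0.054]
ee_rot: [-0.0, 0.345, 0.939, -0.0]
ft_force: [0.0, -0.2, 0.2]
finger_gap: 0.0473
time_s: 29.25
tool_pos: [0.5211, -0.0083, 0.0502]
ee_rot: [-0.0, 0.345, 0.939, -0.0]
ft_force: [-0.4, 0.5, -0.3]
finger_gap: 0.0473
time_s: 29.75
tool_pos: [0.5213, -0.0084, 0.0478]
ee_rot: [-0.0, 0.345, 0.939, -0.001]
ft_force: [-5.2, -0.2, 10.8]
finger_gap: 0.0473
```

Contact comes at the height of the rim's top with the pulley home (underside ≈ 54 mm). I lift off and check the yellow dots numerically.

```bash
python3 -m handwheel '[[[0.2,0,0,1,0],[0.5,0,0,3,0],[1,0,0,4.5,0],[1,0,0,4.5,0],[1,0,0,0,0]]]'
python3 - <<'E'
from h import *
np.set_printoptions(precision=4,suppress=True)
s=grab("wrist","w10"); print(s["tool_pos"],s["joint_pos"][6])
f=ld("w10")[0]; hsv=cv2.cvtColor(f,cv2.COLOR_RGB2HSV)
m=((hsv[...,0]>18)&(hsv[...,0]<32)&(hsv[...,1]>120)&(hsv[...,2]>100)).astype(np.uint8)
n,l,st,ce=cv2.connectedComponentsWithStats(m)
for i in range(1,n):
  if 15<st[i,4]<200:
    p=px2w("w10",ce[i],.072)[:2]-[.5206,-.0072]; print(st[i],px2w("w10",ce[i],.072),np.linalg.norm(p),np.degrees(np.arctan2(p[1],p[0])))
print("seated dot px",w2px("w10",[.5206+.025*np.cos(-1.004),-.0072+.025*np.sin(-1.004),.072]),"on key",w2px("w10",[.5206+.025*np.cos(-1.004),-.0072+.025*np.sin(-1.004),.096]))
m=(((hsv[...,0]<6)|(hsv[...,0]>174))&(hsv[...,1]>150)&(hsv[...,2]>60)).astype(np.uint8)
n,l,st,ce=cv2.connectedComponentsWithStats(m)
for i in range(1,n):
  if st[i,4]>40: print(st[i],ce[i],px2w("w10",ce[i],.14))
E
```

```text
time_s: 30.25
tool_pos: [0.5255, -0.0078, 0.1829]
ee_rot: [0.006, 0.345, 0.939, 0.001]
ft_force: [1.3, 0.1, 0.7]
finger_gap: 0.085
[ 0.5255 -0.0078  0.1829] 0.7481527337718664
[438 114   7   7  37] [0.5574 0.1429 0.072 ] 0.15451529254875226 76.23241046186433
[260 224   7   5  21] [ 0.5342 -0.0308  0.072 ] 0.027280516466371658 -60.01027571033865
seated dot px [264.9616 224.483 ] on key [263.9651 233.6275]
[ 408   54   71   69 3223] [442.5759  87.9628] [0.5225 0.1272 0.14  ]
[449 216  22  20 321] [459.3084 225.9564] [0.6054 0.0887 0.14  ]
```

The dot appears at row 226: 224.5 would be seated, 233.6 still on the key. So the pulley is home. Now the guard.

```bash
python3 -m handwheel '[[[0.5,1.4,1.61,0,-8],[0,1.4,1.61,0,-8],[-0.2,1.4,1.61,0,-8],[-0.2,1.4,1.61,0,-8],[-0.2,1.4,1.61,0,-8]]]'
python3 -m handwheel '[[[-0.2,1.4,1.61,0,-8],[-0.2,0,0,0,0],[-0.2,0,0,0,0],[-0.2,0,0,0,0],[-0.2,0,0,0,0]]]'
python3 - <<'E'
from h import *
np.set_printoptions(precision=4,suppress=True)
s=grab("wrist","w11"); print(s["tool_pos"],s["joint_pos"][6])
hsv=cv2.cvtColor(ld("w11")[0],cv2.COLOR_RGB2HSV)
m=(((hsv[...,0]<6)|(hsv[...,0]>174))&(hsv[...,1]>150)&(hsv[...,2]>60)).astype(np.uint8)
n,l,st,ce=cv2.connectedComponentsWithStats(m)
for i in range(1,n):
  if st[i,4]>40: print(st[i],ce[i],px2w("w11",ce[i],.14))
p=np.array([.6104,-.0013]); q=[p+.09*np.array([np.cos(np.radians(a)),np.sin(np.radians(a))]) for a in np.linspace(93,184.2,14)]
print(np.round(np.diff(q,axis=0)*100,2).tolist(),q[0],q[-1],91.2/13)
E
```

```text
time_s: 30.8
tool_pos: [0.5909, 0.0726, 0.1746]
ee_rot: [-0.001, 0.648, 0.762, -0.001]
ft_force: [0.7, 0.2, 0.0]
finger_gap: 0.0343
time_s: 31.3
tool_pos: [0.6048, 0.087, 0.1761]
ee_rot: [0.0, 0.697, 0.717, -0.0]
ft_force: [0.5, 0.6, 0.0]
finger_gap: 0.0343
[0.6048 0.087  0.1761] -0.34294605210835744
[ 197   61   66   69 2938] [229.2423  94.0446] [0.5741 0.1734 0.14  ]
[270 220  22  21 344] [280.3081 229.9302] [0.6066 0.0899 0.14  ]
[[-1.09, -0.12], [-1.07, -0.26], [-1.03, -0.39], [-0.98, -0.51], [-0.91, -0.62], [-0.82, -0.73], [-0.73, -0.83], [-0.62, -0.91], [-0.51, -0.98], [-0.38, -1.03], [-0.25, -1.07], [-0.12, -1.09], [0.01, -1.1]] [0.6057 0.0886] [ 0.5206 -0.0079] 7.015384615384615
```

```bash
python3 -m handwheel '[[[-0.2,0.1,0.2,-3,0],[-0.2,0,0,-3,0],[-0.2,0,0,-2,0],[-0.65,0,0,0,0],[-0.65,0,0,0,0]]]'
python3 -m handwheel '[[[-0.65,-1.09,-0.12,0,7],[-0.65,-1.07,-0.26,0,7],[-0.65,-1.03,-0.39,0,7],[-0.65,-0.98,-0.51,0,7],[-0.65,-0.91,-0.62,0,7]]]'
python3 -m handwheel '[[[-0.65,-0.82,-0.73,0,7],[-0.65,-0.73,-0.83,0,7],[-0.65,-0.62,-0.91,0,7],[-0.65,-0.51,-0.98,0,7],[-0.65,-0.38,-1.03,0,7]]]'
python3 -m handwheel '[[[-0.65,-0.25,-1.07,0,7],[-0.65,-0.12,-1.09,0,7],[-0.65,0,-0.8,0,7],[-0.65,0,0,0,0],[-0.65,0,0,0,0]]]'
```

```text
time_s: 31.85
tool_pos: [0.6051, 0.0893, 0.0953]
ee_rot: [-0.001, 0.697, 0.717, -0.001]
ft_force: [0.6, 0.7, -12.2]
finger_gap: 0.0153
time_s: 32.35
tool_pos: [0.5535, 0.0703, 0.0953]
ee_rot: [-0.001, 0.447, 0.895, -0.001]
ft_force: [0.9, -1.6, -13.8]
finger_gap: 0.0152
time_s: 32.85
tool_pos: [0.5221, 0.0257, 0.0953]
ee_rot: [-0.002, 0.157, 0.988, -0.001]
ft_force: [-1.8, -0.1, -13.0]
finger_gap: 0.0152
time_s: 33.35
tool_pos: [0.518, -0.0046, 0.0953]
ee_rot: [-0.003, -0.022, 1.0, -0.001]
ft_force: [-4.9, -1.9, -10.1]
finger_gap: 0.015
```

Now nudge the last few mm to the stop.

```bash
python3 -m handwheel '[[[-0.65,0,-0.2,0,0],[-0.65,0,-0.2,0,0],[-0.65,0,-0.1,0,0],[-0.65,0,0,0,0],[-0.65,0,0,0,0]]]'
```

```text
time_s: 33.85
tool_pos: [0.5182, -0.0077, 0.0954]
ee_rot: [-0.003, -0.023, 1.0, -0.0]
ft_force: [-4.8, 0.6, -9.8]
finger_gap: 0.0153
```

```bash
python3 -m handwheel '[[[-0.2,0,0,0,0],[-0.2,0,0,0,0],[-0.2,0,0,1,0],[-0.1,0,0,4,0],[0,0,0,4.5,0]]]'
python3 -m handwheel '[[[0,0,0,2,0],[0,0,0,0,0],[0,0,0,0,0],[0,0,0,0,0],[0,0,0,0,0]]]'
python3 - <<'E'
from h import *
np.set_printoptions(precision=4,suppress=True)
s=grab("wrist","w12"); print(s["tool_pos"],s["ft_force"])
hsv=cv2.cvtColor(ld("w12")[0],cv2.COLOR_RGB2HSV)
m=(((hsv[...,0]<6)|(hsv[...,0]>174))&(hsv[...,1]>150)&(hsv[...,2]>60)).astype(np.uint8)
n,l,st,ce=cv2.connectedComponentsWithStats(m)
for i in range(1,n):
  if st[i,4]>40:
    k=px2w("w12",ce[i],.14); d=k[:2]-[.6104,-.0013]; print(st[i],k,np.linalg.norm(d),np.degrees(np.arctan2(d[1],d[0]))%360)
q=w2px("w12",[.5206,-.0072,.09]).astype(int); print(q)
crop("w12",q[0]-67,q[1]-60,134,110,5.9,"k")
E
```

```text
time_s: 34.35
tool_pos: [0.5211, -0.0078, 0.1931]
ee_rot: [-0.0, -0.023, 1.0, 0.0]
ft_force: [-0.0, -1.5, 0.1]
finger_gap: 0.0426
time_s: 34.85
tool_pos: [0.5205, -0.0081, 0.2104]
ee_rot: [-0.001, -0.023, 1.0, 0.0]
ft_force: [-0.4, -0.6, -0.3]
finger_gap: 0.0425
[ 0.5205 -0.0081  0.2104] [-0.4076 -0.5534 -0.2834]
[ 407  195   58   53 1878] [0.5179 0.1132 0.14  ] 0.14724050838424124 128.9318557325645
[270 206  19  18 262] [ 0.5193 -0.0062  0.14  ] 0.09123797240536702 183.09295251766457
[278 201]
```

View pics/k.png

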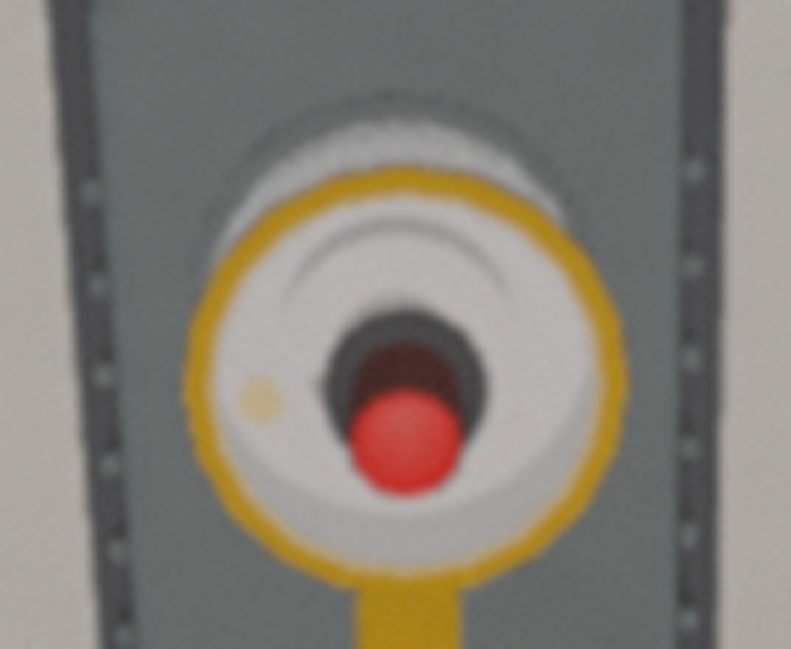

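The last picture shows the pulley under the clear guard, with its dot at crop (261,401). The guard disc is centred on it, and the knob angle is 183.1° against about 184.4° at the closed stop. The robot is clear.

```bash
python3 -c "
from h import *
q=w2px('w12',[.5206+.025*np.cos(-1.004),-.0072+.025*np.sin(-1.004),.072]);print('expected dot in crop',(q-[278-67,201-60])*5.9)
sign_off()"
```

```text
expected dot in crop [264.85428637 401.46096104]
the job is handed in; nothing more can be done
```

The aluminium pulley is back on the spindle, fully home on its shoulder, with the guard swung closed over it. I handed the job in at about 35 s of the 72 s allowed; no verdict is reported.

**What I did:**
- I swung the guard open to about 1.6 rad and picked the pulley up by its boss.
- I set it over the nose with its keyway about 30° off the key. The force readings showed it resting on the key's end.
- I turned it about 30° and released it, and it dropped home. I then led the guard back to its stop.

**Last checks:**
- **Pulley:** the yellow dot lies within about 4 enlarged-crop pixels (under 1 pixel in the camera image) of where a seated, keyed pulley should show it. The open fingers met its rim at the height expected when it is home.
- **Guard:** the knob stands at 183.1°, against about 184.4° for the closed stop, so about 0.02 rad from closed.
- **Robot:** clear of everything when I handed in. I kept clear of the cup, jar and timer, but did not measure their positions again at the end.

**What went wrong or disagreed:**
- The first two attempts to swing the guard lost the knob. The real fingertips are about 21 mm short of the reported TCP. I confirmed this by touching the table and corrected for it from then on.
- The wrist-camera position of the pulley's dot after it dropped was about 2 mm and 2.5° off nominal, which I put down to calibration error.

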